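# Clear the tile trimming station and lay the next tile

## Robot

A 6-joint arm with a two-finger parallel gripper is mounted at the origin on the work surface. World frame = base frame: x ahead of the robot, y to its left, z up, the work surface at z = 0. Lengths are in m, angles in rad, forces in N, time in s.
With the tool pointing down it reaches from about 0.35 to 0.85 m from the base axis. Payload 8.1 kg.
Tool frame: the origin (TCP) lies on the centre line of the jaws, within the pads' length; the fingertips stand robot.tips_ahead ahead of it and the grasp point (between the pads) lies 6 mm ahead of it (robot.tips_ahead is the distance from the TCP to the fingertips, in m); z points along the fingers, y is the line along which they close (so a half turn about z gives the same grasp; the last joint's range is limited). The gripper opens to 93 mm and grips with 3 to 60 N. Pads are 15 mm wide; open, the fingers measure 128 mm over their backs; the gripper's body (75 mm by 188 mm) begins 65 mm behind the grasp point.
Start: joints at [-1.292, 0.13, 1.488, -0, 1.523, -0.085], TCP at [0.214, -0.561, 0.244] pointing down, gripper open.
Joint ranges: [-2.96, 2.96], [-0.89, 2.26], [0.02, 2.5], [-1.34, 4.48], [0, 2.73], [-2.66, 2.66]. Speed limits (rad/s): [2.39, 2.39, 2.79, 3.14, 3.14, 3.14].

## Interface

Orientations are given as a rotation vector (axis times angle).
In Python, from plant import robot gives the robot as it stands.
- The arm moves only by the tool apply_moves, never from a script. Its arguments are lists of equal length, an entry for each row: "delta_pos": the shift along the tool's x, y, z in cm, a list of three; "twist": the turn about the tool's z in rad. A call has 1 to 8 rows; each row shifts and turns the commanded pose from where the row before left it, along the tool's axes as they then stand; what a row does not reach is not made up. A row lasts 1/8 s, in which the tool goes at most 62.5 mm and 10.7 degrees, less where a joint would pass 70% of its speed; a pose out of reach is approached as far as the arm can. A call with a gripper value outside its range is refused whole. "gripper" is the finger opening in cm, from 0 to 9.3, set as the call begins (left out, the last holds). The fingers move at their own pace and stop on an object; "squeeze" is the grip in N (left out, the last holds). Time passes only in rows, so rows that do not move let the fingers close. It gives the time, the measured TCP pose, the force, the opening and the grip force at its end, in the units of the state.
- robot.read_state(): the state, without advancing time (a new reading comes with each control period).
- robot.read_camera(name): name is "side" or "top" or "wrist"; returns a dict with "frame" (420x560x3 uint8, red, green, blue), "vertical_fov" (degrees; the focal length in pixels is half the picture's height over the tangent of half this angle, whatever the lens; pixels are square), "cx", "cy" (the principal point, pixels), "k1" (the pictures are not rectified: a ray, as slopes to the right and down, at radius r is drawn at 1 + k1 r^2 times it, then the intrinsics apply), "R" (3x3) and "t" (3): a world point X has camera coordinates R X + t. Camera axes: x right, y down, z forward; pixel columns grow to the right and rows downward; lengths in m; the calibration is good to about 2 mm. A picture is of the moment at which its call begins. There is no depth.
- robot.close_job(): hands the job in; it is judged then, once.
The state is a dict: "t": time; "q": joint angles; "dq": joint speeds; "joint_torque": joint torques, N m; "tool_pos": TCP position; "orientation": TCP orientation; "force": force on the tool from outside, world axes, zero at the start; "wrist_torque": the same for the moment, N m; "opening": finger opening in m; "gripper_force": force on a finger pad.
Only numpy, scipy, OpenCV 4.12 (cv2) and the standard library are available. Lean on these libraries where they do the work, as an engineer would, in place of code of your own. Each camera call takes 0.05 s, during which the arm holds its last target. There are 200 camera calls.

## Task

Clear the trimming station for the next tile: pull the waste shutter fully open, wipe every tile chip off the deck into the waste slot with the beech block (the chips are sharp, so move them only with the block and keep the fingers off them), then push the shutter fully shut again. Put the block back on its rubber mat, standing flat, and lay the loose tile flat on the cleared deck, glaze up, with its long edge pushed snug along the rear fence. Leave the spatula and the box of leveller clips where they are.

Things in the scene. Friction and masses are not known exactly. Their poses are not given: they have to be found in the camera images.
- station: Tile trimming station fixed to the bench, 222 mm (its x) by 373 mm (its y). Origin: on the bench, under the middle of the deck's width. x points away from the robot to the rear fence, y along the fence to the waste slot, z up. Its flat steel deck is 100 mm above the bench and spans x -100 to 100, y -150 to 130 mm.
- fence (a point): Foot of the aluminium rear fence, on the deck at station x = 100, y = -10 mm. The fence's inner face is at x = 100 mm over the whole length of deck and slot, 22 mm higher than the deck. Along the front (x = -100) and the right end (y = -150) a black lip stands 12 mm above the deck.
- slot (a point): Middle of the waste slot at deck height: station x = 0, y = 163 mm. The slot is 66 mm wide (y 130 to 196), 200 mm long (x -100 to 100) and drops to the catch bin's floor, 12 mm above the bench. Fence and front lip run on beside it. Beyond it, at y = 198 to 208, a chip guard stands 26 mm above the deck.
- shutter (a joint): Sliding steel shutter of the waste slot, in m: 0 = fully shut (slot covered, flush with the deck), 0.066 = fully open at its stop. It slides along the station's +y under the chip guard, with about 2 N of friction, and stays where it is left. It starts shut or nearly so (0 to 0.012). With its runners it reaches to station y = 302 mm, open to 325 mm.
- shutter_grip (a point): Point to hold on the shutter's black upright grip, which moves with it: 70 mm long along the station's x, 18 mm thick along y, top 34 mm above the deck's level; the point is on its middle, 20 mm above the deck's level. Shut, it is at station y = 247 mm (40 mm outside the chip guard), x = 0. Nothing stands under the open shutter.
- block: Loose beech sanding block used as a scraper: base 130 mm (its x) by 74 mm (its y) by 22 mm high, with a full-length grip rib 30 mm wide on top; 51 mm high overall. Origin: centre of its underside. About 220 g. It starts standing on its mat.
- mat: Black rubber mat fixed on the bench, 170 mm (x) by 110 mm (y) by 3 mm: the block's place. Origin: centre of its underside.
- tile: The loose whole glazed tile, 200 mm (its x) by 50 mm (its y) by 10 mm, lying flat on the bench, glaze up. Origin: centre of its underside. About 220 g.
- spatula: Stainless spatula 260 mm long lying on the bench beyond the station; not part of the job, leave it alone.
- clips: Small black box, 120 by 85 by 45 mm, of yellow tile leveller clips standing on the bench; not part of the job, leave it alone.
- chip1: Loose chip of broken glazed tile, 47 to 54 mm long, 23 to 26 mm wide, 9 mm thick, about 22 g, lying on the deck between station y = -65 and 115 mm. Origin: centre of its underside. From 3 to 6 of the chips are present; an absent one reads None.
- chip2: Loose chip of broken glazed tile, 47 to 54 mm long, 23 to 26 mm wide, 9 mm thick, about 22 g, lying on the deck between station y = -65 and 115 mm. Origin: centre of its underside. From 3 to 6 of the chips are present; an absent one reads None.
- chip3: Loose chip of broken glazed tile, 47 to 54 mm long, 23 to 26 mm wide, 9 mm thick, about 22 g, lying on the deck between station y = -65 and 115 mm. Origin: centre of its underside. From 3 to 6 of the chips are present; an absent one reads None.
- chip4: Loose chip of broken glazed tile, 47 to 54 mm long, 23 to 26 mm wide, 9 mm thick, about 22 g, lying on the deck between station y = -65 and 115 mm. Origin: centre of its underside. From 3 to 6 of the chips are present; an absent one reads None.
- chip5: Loose chip of broken glazed tile, 47 to 54 mm long, 23 to 26 mm wide, 9 mm thick, about 22 g, lying on the deck between station y = -65 and 115 mm. Origin: centre of its underside. From 3 to 6 of the chips are present; an absent one reads None.
- chip6: Loose chip of broken glazed tile, 47 to 54 mm long, 23 to 26 mm wide, 9 mm thick, about 22 g, lying on the deck between station y = -65 and 115 mm. Origin: centre of its underside. From 3 to 6 of the chips are present; an absent one reads None.

How it is judged:
On the way, in this order (a step that is already met when the one before it is completed fails the run):
1. the waste shutter is pulled fully open, to its stop (value of joint shutter above 0.061 m), for 0.2 s.
2. every chip has been wiped into the catch bin (z of chip1 in the frame of station between 0 and 0.085 m and y of chip1 in the frame of station between 0.12 and 0.205 m and x of chip1 in the frame of station between -0.105 and 0.105 m and z of chip2 in the frame of station between 0 and 0.085 m and y of chip2 in the frame of station between 0.12 and 0.205 m and x of chip2 in the frame of station between -0.105 and 0.105 m and z of chip3 in the frame of station between 0 and 0.085 m and y of chip3 in the frame of station between 0.12 and 0.205 m and x of chip3 in the frame of station between -0.105 and 0.105 m and z of chip4 in the frame of station between 0 and 0.085 m and y of chip4 in the frame of station between 0.12 and 0.205 m and x of chip4 in the frame of station between -0.105 and 0.105 m and z of chip5 in the frame of station between 0 and 0.085 m and y of chip5 in the frame of station between 0.12 and 0.205 m and x of chip5 in the frame of station between -0.105 and 0.105 m and z of chip6 in the frame of station between 0 and 0.085 m and y of chip6 in the frame of station between 0.12 and 0.205 m and x of chip6 in the frame of station between -0.105 and 0.105 m), for 0.2 s.
3. the shutter is pushed fully shut (value of joint shutter below 0.004 m), for 0.2 s.
At the end, for the whole second after the job is handed in: Chips in the bin; shutter within 4 mm of shut; block flat on its mat, within 45 mm of the middle along each of its sides; tile flat on the deck, glaze up, long edge within 4 mm of the rear fence and parallel within 0.03 rad; block and tile at rest (all of step 2 and value of joint shutter below 0.004 m and x of block in the frame of mat between -0.045 and 0.045 m and y of block in the frame of mat between -0.045 and 0.045 m and z of block in the frame of mat below 0.007 m and angle between block's own z axis and vertical below 0.08 rad and linear speed of each of block, tile below 0.02 m/s and x of tile in the frame of station between 0.071 and 0.079 m and angle between the x axis of tile and the y axis of station, either way round below 0.03 rad and angle between tile's own z axis and vertical below 0.05 rad and z of tile in the frame of station between 0.096 and 0.104 m); the robot touches nothing.
It fails at once if the gripper's fingers touch a chip (contact force between the fingers and chip1 above 0.4 N or contact force between the fingers and chip2 above 0.4 N or contact force between the fingers and chip3 above 0.4 N or contact force between the fingers and chip4 above 0.4 N or contact force between the fingers and chip5 above 0.4 N or contact force between the fingers and chip6 above 0.4 N).
It fails at once if the tile is pushed against or laid on a chip (contact force between tile and chip1 above 0.4 N or contact force between tile and chip2 above 0.4 N or contact force between tile and chip3 above 0.4 N or contact force between tile and chip4 above 0.4 N or contact force between tile and chip5 above 0.4 N or contact force between tile and chip6 above 0.4 N).
It fails at once if the spatula or the box of clips is disturbed by more than 20 mm (distance of any of spatula, clips from where it was at the start of the episode above 0.02 m).
Of chip1, chip2, chip3, chip4, chip5, chip6 only 3 to 6 are there at a start; the rules pass over those that are not, and their reading is None.
At some moment in a run one of tile, block may be knocked a few centimetres aside while the robot is not near it.
Once in a run the grip may slacken for a moment while it holds something.
It also fails if it takes over 208 s, if anything falls off the work surface, if the arm or the gripper's body presses on something with over 40 N, if the wrist force passes 120 N, or if a joint passes its speed limit or range.

## Working session

There is one attempt and no reset: what is moved stays moved. The work goes in short steps, Python scripts to look and compute and a tool call to move; the robot and the scene stay as the last step left them, time stands still between calls to the robot, and variables do not carry over. Pictures are saved under pics/ and viewed, at most 14 in all, crops included, and the job is handed in when it is done.

Besides the shell and the picture viewer there is one more tool, called after "Request:" as a command line: name --pt "numbers of a row" for each row, then --argument value for the rest. apply_moves: Moves the arm, as the interface text tells. Its arguments: {"type":"object","properties":{"delta_pos":{"type":"array"},"twist":{"type":"array"},"gripper":{"type":"number"},"squeeze":{"type":"number"}},"required":["delta_pos","twist"]}

```bash
ls; mkdir -p pics; cat > h.py <<'E'
import numpy as np, cv2
from plant import robot
from scipy.spatial.transform import Rotation as Ro
def cam(n):
    c=robot.read_camera(n); c['f']=c['frame'].shape[0]/2/np.tan(np.radians(c['vertical_fov'])/2); c['R']=np.array(c['R']); c['t']=np.array(c['t']); return c
def K(c): return np.array([[c['f'],0,c['cx']],[0,c['f'],c['cy']],[0,0,1]])
def D(c): return np.array([c['k1'],0,0,0.])
def proj(c,X): return cv2.projectPoints(np.float64(X).reshape(-1,1,3),cv2.Rodrigues(c['R'])[0],c['t'],K(c),D(c))[0][:,0]
def ray(c,uv):
    s=cv2.undistortPoints(np.float64(uv).reshape(-1,1,2),K(c),D(c))[:,0]
    return -c['R'].T@c['t'], np.c_[s,np.ones(len(s))]@c['R']
def onz(c,uv,z):
    o,d=ray(c,uv); return o+d*((z-o[2])/d[:,2])[:,None]
def tri(c1,p1,c2,p2):
    o1,d1=ray(c1,p1);o2,d2=ray(c2,p2);out=[]
    for a,b in zip(d1,d2):
        s=np.linalg.lstsq(np.c_[a,-b],o2-o1,rcond=None)[0]; A=o1+a*s[0];B=o2+b*s[1]; out.append(np.r_[(A+B)/2,np.linalg.norm(A-B)])
    return np.array(out)
def save(c,n): cv2.imwrite(f'pics/{n}.png',c['frame'][:,:,::-1])
E
python3 - <<'E'
from h import *
np.set_printoptions(precision=4,suppress=True)
for n in('side','top','wrist'):
    c=cam(n);save(c,n+'0');print(n,-c['R'].T@c['t'],c['f'],c['k1'])
s=robot.read_state();print(s['tool_pos'],s['orientation'],s['t'],s['opening'],robot.tips_ahead,Ro.from_rotvec(s['orientation']).as_matrix())
E
```

```text
pics
side [0.1446 0.5176 0.7293] 459.71170618173517 -0.12646551160651873
top [ 0.4191 -0.0653  1.3505] 470.50249659614485 -0.0998576697106546
wrist [ 0.2872 -0.5324  0.3833] 325.1946365479813 -0.07820488856201165
[ 0.2134 -0.5603  0.2428] [-3.0883 -0.5681  0.0003] 0.15 0.09288826904076716 0.025 [[ 0.9345  0.3558 -0.0004]
 [ 0.3558 -0.9345  0.0014]
 [ 0.0001 -0.0015 -1.    ]]
```

View pics/top0.png

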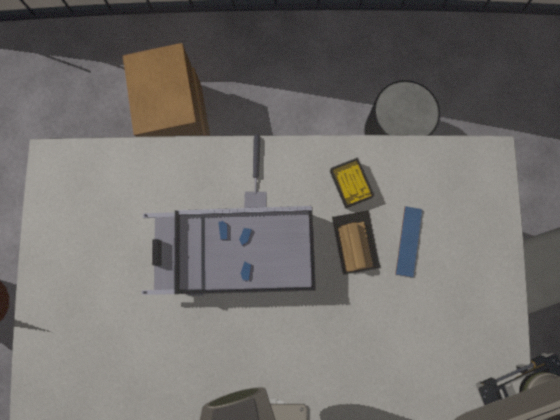

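View pics/side0.png

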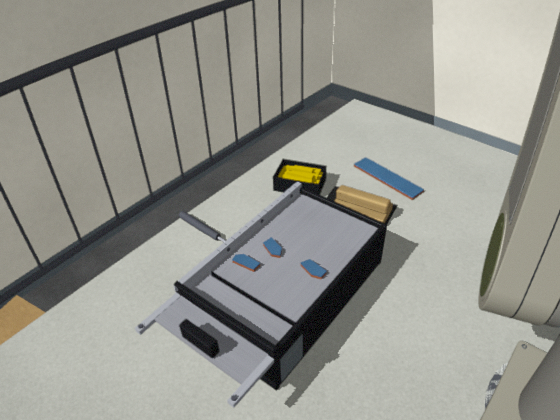

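The top view shows the station with its grip at (157,253), and 3 blue chips at (224,231), (246,237) and (246,271). The block is on its mat at (355,247), the tile at (409,242), the clips at (352,184) and the spatula at (256,180). The side view shows the same layout, with the grip at (198,337). Next I'll enlarge both for corner picking.

```bash
python3 - <<'E'
import cv2
a=cv2.imread('pics/top0.png')[195:310,135:435]; cv2.imwrite('pics/c1.png',cv2.resize(a,None,fx=2.6,fy=2.6,interpolation=cv2.INTER_CUBIC))
a=cv2.imread('pics/side0.png')[150:410,125:435]; cv2.imwrite('pics/c2.png',cv2.resize(a,None,fx=2.3,fy=2.3,interpolation=cv2.INTER_CUBIC))
E
```

```text
(no output)
```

View pics/c1.png

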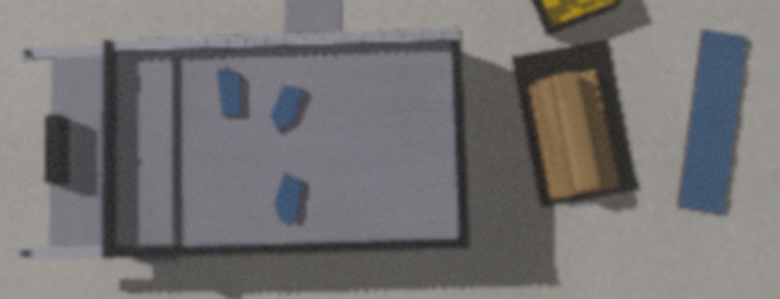

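View pics/c2.png

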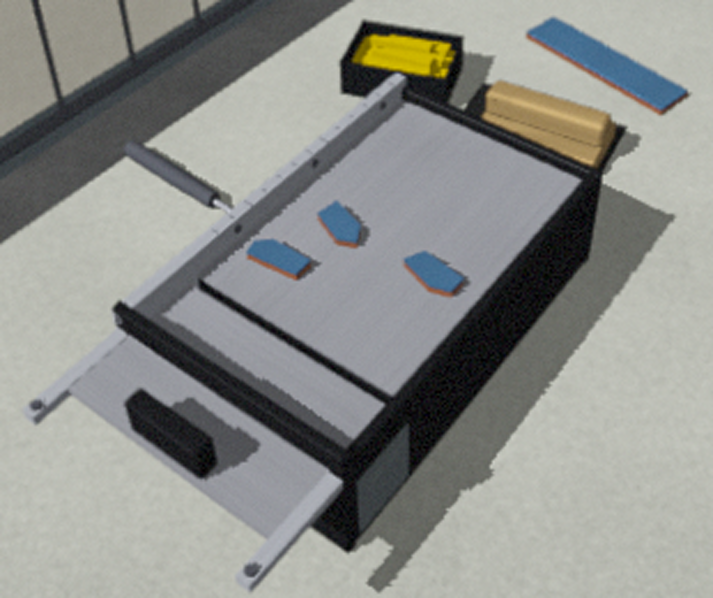

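The crops show clear corners on the guard, lip, grip, block, mat and tile. The shutter is open by the dark gap at the slot edge, c1 u≈178. I'll triangulate these from the two views.

```bash
cat > m.py <<'E'
from h import *
np.set_printoptions(precision=4,suppress=True)
T=cam('top');S=cam('side')
P=dict(guardRO=((104,41),(118,303)),guardFO=((105,256),(345,470)),fenceEnd=((461,30),(403,76)),lipFR=((467,245),(602,168)),
g1=((45,115),(128,398)),g2=((70,117),(141,391)),g3=((68,185),(215,436)),g4=((46,184),(207,446)),
tA=((703,30),(553,17)),tB=((749,38),(527,34)),tC=((727,214),(663,107)),tD=((679,207),(687,93)),matA=((607,42),(481,84)),matC=((637,187),(625,127)),
run1=((24,53),(26,412)),run2=((24,255),(248,581)))
for k,(a,b) in P.items():
    print(k,tri(T,[135+a[0]/2.6,195+a[1]/2.6],S,[125+b[0]/2.3,150+b[1]/2.3])[0])
E
python3 m.py
cat > m2.py <<'E'
from h import *
np.set_printoptions(precision=4,suppress=True)
T=cam('top');S=cam('side')
def blobs(c,lo,hi,z,amin=40):
    h=cv2.cvtColor(c['frame'],cv2.COLOR_RGB2HSV); m=cv2.inRange(h,lo,hi)
    for k in cv2.findContours(m,cv2.RETR_EXTERNAL,cv2.CHAIN_APPROX_NONE)[0]:
        if cv2.contourArea(k)>amin:
            w=onz(c,k[:,0].astype(float),z)[:,:2]; r=cv2.minAreaRect(np.float32(w*1000)); b=cv2.boundingRect(k)
            print(z,'c',np.round(r[0],1),'size',np.round(r[1],1),'ang',round(r[2],1),b)
print('top blue z=.109');blobs(T,(95,90,40),(125,255,255),.109,20)
print('side blue z=.109');blobs(S,(95,90,40),(125,255,255),.109,20)
print('top blue z=.01');blobs(T,(95,90,40),(125,255,255),.010,200)
print('side blue z=.01');blobs(S,(95,90,40),(125,255,255),.010,200)
print('wood');blobs(T,(8,70,60),(22,255,255),.054,100);blobs(S,(8,70,60),(22,255,255),.054,100)
E
python3 m2.py
```

```text
guardRO [0.6263 0.2405 0.1295 0.0039]
guardFO [0.4089 0.2364 0.1133 0.0037]
fenceEnd [ 0.6378 -0.1245  0.1175  0.0052]
lipFR [ 0.4213 -0.1276  0.1152  0.0027]
g1 [0.5496 0.2966 0.1373 0.0033]
g2 [0.553  0.2784 0.1219 0.0064]
g3 [0.4829 0.2753 0.1287 0.0048]
g4 [0.4793 0.2912 0.1405 0.0051]
tA [ 0.64   -0.3962  0.0417  0.028 ]
tB [ 0.6704 -0.454  -0.0317  0.0319]
tC [ 0.468  -0.4208 -0.0285  0.027 ]
tD [ 0.4505 -0.3613  0.0409  0.024 ]
matA [ 0.6485 -0.291   0.0004  0.0037]
matC [ 0.4844 -0.3204  0.0016  0.0016]
run1 [0.6217 0.336  0.0986 0.0031]
run2 [0.411  0.3271 0.0946 0.001 ]
top blue z=.109
0.109 c [469.9  54.3] size [21.2 42.1] ang 79.1 (241, 263, 10, 17)
0.109 c [562.9  56.6] size [19.4 40.5] ang 67.5 (240, 229, 11, 15)
0.109 c [578.8 116.6] size [43.4 18.8] ang 1.1 (219, 222, 8, 17)
0.109 c [ 547.8 -379. ] size [ 41.3 178.6] ang 80.0 (398, 208, 23, 68)
side blue z=.109
0.109 c [470.2  53.4] size [24.  49.1] ang 82.6 (301, 259, 26, 18)
0.109 c [578.8 114.6] size [50.  22.2] ang 5.4 (233, 254, 27, 15)
0.109 c [561.8  55.5] size [23.5 46.7] ang 68.0 (264, 238, 18, 17)
0.109 c [ 500.1 -276.7] size [ 41.4 170.8] ang 79.8 (355, 158, 68, 39)
top blue z=.01
0.01 c [ 558. -404.] size [ 44.6 192.9] ang 80.0 (398, 208, 23, 68)
side blue z=.01
0.01 c [522.1 -20.7] size [27.8 57. ] ang 82.6 (301, 259, 26, 18)
0.01 c [ 556.9 -403.5] size [ 48.  198.1] ang 79.8 (355, 158, 68, 39)
wood
0.054 c [ 541.1 -242.4] size [133.7  77.7] ang 9.5 (338, 221, 35, 51)
0.054 c [997.1 309.3] size [312.5 221.5] ang 12.1 (122, 43, 87, 93)
0.054 c [867.4 463.8] size [85.5 94.9] ang 0.3 (0, 295, 45, 50)
0.054 c [ 530.4 -219. ] size [142.5  84. ] ang 8.9 (334, 185, 59, 38)
```

Request:
apply_moves --pt "0 0 0" --pt "0 0 0" --pt "2.8 -5.3 -0.8" --pt "2.8 -5.3 -0.8" --pt "2.8 -5.3 -0.8" --pt "2.8 -5.3 -0.8" --pt "2.8 -5.3 -0.8" --pt "2.8 -5.3 -0.8" --twist '[0.167, 0.166, 0, 0, 0, 0, 0, 0]'

```text
t: 1.35
tool_pos: [0.3721, -0.236, 0.2921]
orientation: [3.141, 0.048, 0.001]
force: [1.1, -0.7, 0.2]
opening: 0.093
gripper_force: 0.0
```

Request:
apply_moves --pt "2.8 -5.3 -0.8" --pt "2.8 -5.3 -0.8" --pt "2.8 -5.3 -0.8" --pt "2.8 -5.3 0" --pt "0.5 -5.3 0" --pt "0 0 0" --twist '[0, 0, 0, 0, 0, 0]' --gripper 3.2

```text
t: 2.1
tool_pos: [0.4804, 0.0341, 0.3156]
orientation: [-3.14, -0.057, 0.0]
force: [0.5, -0.2, 0.0]
opening: 0.0374
gripper_force: 0.0
```

```bash
python3 - <<'E'
from h import *
np.set_printoptions(precision=4,suppress=True)
c=cam('wrist');save(c,'w1')
s=robot.read_state();print(s['tool_pos'],s['orientation'],s['t'],s['q'],-c['R'].T@c['t'],c['R'])
E
```

```text
[0.4803 0.0323 0.3156] [ 3.141   0.0543 -0.0003] 2.15 [-0.0394 -0.2128  1.6922 -0.0001  1.6624  1.4968] [0.5593 0.0366 0.4562] [[ 0.0371 -0.9993 -0.001 ]
 [-0.9575 -0.0358  0.286 ]
 [-0.2859 -0.0096 -0.9582]]
```

View pics/w1.png

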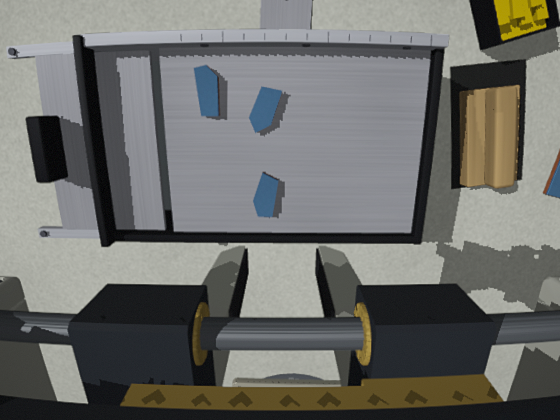

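The wrist view shows the whole station, with chips at (207,92), (266,109) and (266,195), the grip at (46,150), the front lip foot at row ≈234 and the right lip foot at column ≈415–432. I'll fit lines to those edges.

```bash
cat > st.py <<'E'
from h import *
np.set_printoptions(precision=4,suppress=True)
c=cam('wrist'); g=cv2.GaussianBlur(cv2.cvtColor(c['frame'],cv2.COLOR_RGB2GRAY),(3,3),0).astype(float)
def fit(pts,z):
    w=onz(c,np.array(pts,float),z)[:,:2]
    for _ in range(3):
        vx,vy,x,y=cv2.fitLine(np.float32(w),cv2.DIST_HUBER,0,1e-4,1e-4)[:,0]; r=(w-[x,y])@[-vy,vx]; w=w[abs(r)<max(.001,2*r.std())]
    return np.array([x,y]),np.array([vx,vy]),r.std(),len(w)
R=lambda a:int(np.argmin(np.diff(a)))
right=[(400+R(g[r,400:440])+.5,r) for r in range(100,215,3)]
front=[(u,225+R(g[225:242,u])+.5) for u in range(185,400,4)]
back=[(u,25+int(np.argmax(np.diff(g[25:45,u])))+.5) for u in list(range(120,255,4))+list(range(320,440,4))]
gap=[(u0+R(g[r,u0:u0+22])+.5,r) for r in range(70,205,4) for u0 in [143]]
for n,p,z in(('right y-150',right,.1),('front x-100',front,.1),('back top',back,.122),('gap',gap,.1)):
    a,d,s,k=fit(p,z); print(n,a,np.degrees(np.arctan2(d[1],d[0])),s,k)
g_=onz(c,[[27,117],[54,115],[64,181],[36,183]],.134);print(g_)
E
python3 st.py
```

```text
right y-150 [ 0.5174 -0.1181] 1.7305915 0.00035587942146180136 39
front x-100 [ 0.4256 -0.0081] -88.05051 0.00023592586611928336 48
back top [0.6341 0.0955] -88.23632 0.001986065368324045 51
gap [0.5371 0.1731] 1.8871541 0.00036023533699687906 34
[[0.551  0.2917 0.134 ]
 [0.5528 0.2614 0.134 ]
 [0.4856 0.2599 0.134 ]
 [0.4826 0.2927 0.134 ]]
```

Request:
apply_moves --pt "0.9 -5.1 1.3" --pt "0.9 -5.1 1.3" --pt "0.9 -5.1 1.3" --pt "0.9 -5.1 1.3" --pt "0.9 -5.1 1.3" --pt "0 0 0" --pt "0 0 0" --twist '[0, 0, 0, 0, 0, 0, 0]'

```text
t: 3.08
tool_pos: [0.5181, 0.2855, 0.2506]
orientation: [3.14, 0.046, -0.0]
force: [0.2, -0.3, -0.1]
opening: 0.0321
gripper_force: 0.0
```

```bash
python3 - <<'E'
from h import *
np.set_printoptions(precision=4,suppress=True)
c=cam('wrist');save(c,'w2');s=robot.read_state();print(s['tool_pos'],s['orientation'],s['opening'])
T=cam('top');e=np.array([.9995,.0323]);ey=np.array([-.0323,.9995]);o=np.array([.5244,.0322])
p=onz(T,[[135+45/2.6,195+150/2.6]],.134)[:,:2]-o;print('top outer edge st',p@ey)
g=cv2.cvtColor(c['frame'],cv2.COLOR_RGB2GRAY)
n,l,st,ce=cv2.connectedComponentsWithStats((g<45).astype(np.uint8))
for i in range(1,n):
    if st[i,4]>400: print(st[i],ce[i])
for y in(.247,.251,.257): print(y,proj(c,[np.r_[o+e*x+ey*(y+d),.134] for x,d in((.035,-.009),(.035,.009),(-.035,.009),(-.035,-.009))]).round(0).tolist())
E
```

```text
[0.5183 0.2853 0.2511] [3.1409 0.0453 0.0009] 0.03222682524364367
top outer edge st [0.2652]
[ 329   72   23  186 2675] [340.0905 160.3847]
[  338    91   222   295 14583] [420.6549 311.755 ]
[ 267  166   22   84 1716] [277.1061 206.88  ]
[    0   248   560   172 24229] [196.1505 358.9851]
[495 248  31  30 673] [508.3031 262.6597]
0.247 [[300.0, 172.0], [277.0, 172.0], [278.0, 252.0], [299.0, 252.0]]
0.251 [[295.0, 172.0], [272.0, 172.0], [273.0, 252.0], [294.0, 252.0]]
0.257 [[287.0, 172.0], [265.0, 172.0], [266.0, 252.0], [287.0, 252.0]]
```

View pics/w2.png

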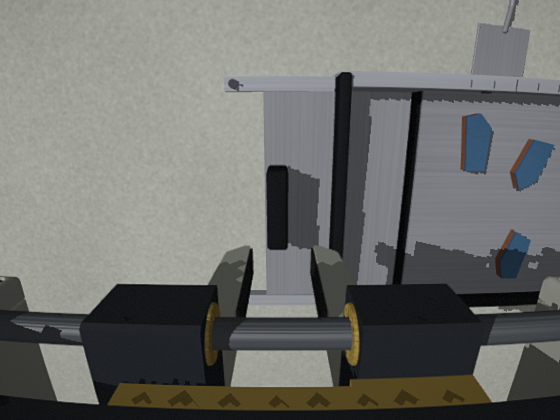

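The grip spans columns 267–289, centred at station y≈0.256, so q≈9 mm. Descending and gripping it.

Request:
apply_moves --pt "-0.2 -0.3 4" --pt "0 0 4" --pt "0 0 3" --pt "0 0 1" --pt "0 0 0" --twist '[0, 0, 0, 0, 0]'

```text
t: 3.8
tool_pos: [0.5158, 0.2892, 0.1311]
orientation: [3.141, 0.047, 0.0]
force: [0.9, 0.4, 0.0]
opening: 0.0319
gripper_force: 0.0
```

Request:
apply_moves --pt "0 0 0" --pt "0 0 0" --pt "0 0 0" --pt "0 0 0" --twist '[0, 0, 0, 0]' --gripper 0.5 --squeeze 30

```text
t: 4.3
tool_pos: [0.5166, 0.2902, 0.1325]
orientation: [-3.141, -0.048, -0.004]
force: [0.6, -2.5, 6.1]
opening: 0.018
gripper_force: 30.0
```

Request:
apply_moves --pt "0 -1.0 0" --pt "0 -1.2 0" --pt "0 -1.2 0" --pt "0 -1.2 0" --pt "0 -1.0 0" --pt "0 -0.4 0" --pt "0 0 0" --twist '[0, 0, 0, 0, 0, 0, 0]'

```text
t: 5.18
tool_pos: [0.5149, 0.3457, 0.1323]
orientation: [3.134, 0.046, 0.002]
force: [-3.1, -24.3, 15.3]
opening: 0.0176
gripper_force: 30.0
```

Request:
apply_moves --pt "0 0.3 0" --pt "0 0 0" --pt "0 0 0" --pt "0 0 -4" --pt "0 0 -5" --pt "0 0 -5" --pt "-0.6 5.9 0" --pt "-0.6 5.9 0" --twist '[0, 0, 0, 0, 0, 0, 0, 0]' --gripper 3.6

```text
t: 6.18
tool_pos: [0.5054, 0.2284, 0.2716]
orientation: [-3.14, -0.052, -0.003]
force: [0.4, -0.3, 0.7]
opening: 0.0363
gripper_force: 0.0
```

Request:
apply_moves --pt "-0.6 5.9 0" --pt "-0.6 5.9 0" --pt "-0.6 5.9 0" --pt "-0.6 5.9 0" --pt "-0.6 5.9 0" --pt "-0.6 5.9 0" --pt "-0.6 5.9 0" --pt "-0.6 5.9 0" --twist '[0, 0, 0, 0, 0, 0, 0, 0]' --gripper 5

```text
t: 7.18
tool_pos: [0.4718, -0.2462, 0.2708]
orientation: [-3.141, -0.049, -0.001]
force: [0.7, 0.7, -0.7]
opening: 0.0501
gripper_force: 0.0
```

Request:
apply_moves --pt "0 0 0" --pt "0 0 0" --twist '[0, 0]'

```text
t: 7.42
tool_pos: [0.472, -0.2442, 0.2704]
orientation: [-3.14, -0.048, 0.0]
force: [0.2, 0.8, -0.3]
opening: 0.0501
gripper_force: 0.0
```

```bash
python3 - <<'E'
from h import *
np.set_printoptions(precision=4,suppress=True)
c=cam('wrist');T=cam('top');save(c,'w3');save(T,'top3');s=robot.read_state();print(s['tool_pos'],s['orientation'],s['opening'])
a=cv2.resize(T['frame'][200:305,130:390,::-1],None,fx=2,fy=2);b=c['frame'][:,:,::-1][:380]
im=np.zeros((380+210,560,3),np.uint8);im[:380]=b;im[380:,:520]=a;cv2.imwrite('pics/w3c.png',im)
E
```

```text
[ 0.4723 -0.2433  0.2706] [-3.1407 -0.0509 -0.0001] 0.04979644137419407
```

View pics/w3c.png

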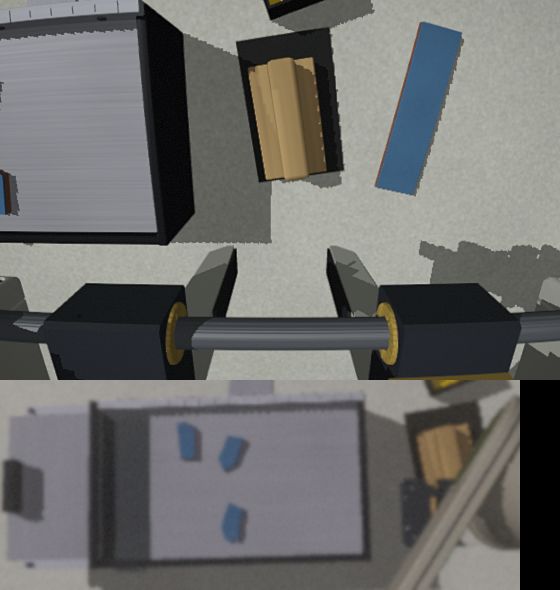

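The wrist view shows the block's rib running from about (281,58) to (294,179), with the mat around it. The tile is at (420,108). The top view shows the shutter open and the slot uncovered.

```bash
python3 - <<'E'
from h import *
np.set_printoptions(precision=4,suppress=True)
c=cam('wrist');T=cam('top')
w=onz(c,[[268,60],[293,58],[308,178],[282,180]],.054);print(w,w.mean(0))
print('mat',onz(c,[[237,43],[329,28],[343,170],[261,181]],.003))
print('tile',onz(c,[[420,22],[462,33],[415,194],[375,186]],.010))
E
```

```text
[[ 0.6033 -0.2254  0.054 ]
 [ 0.6061 -0.2509  0.054 ]
 [ 0.4817 -0.2729  0.054 ]
 [ 0.4784 -0.244   0.054 ]] [ 0.5424 -0.2483  0.054 ]
mat [[ 0.6285 -0.1867  0.003 ]
 [ 0.6484 -0.2924  0.003 ]
 [ 0.4837 -0.3214  0.003 ]
 [ 0.4659 -0.2176  0.003 ]]
tile [[ 0.6594 -0.3956  0.01  ]
 [ 0.6516 -0.4473  0.01  ]
 [ 0.4574 -0.4161  0.01  ]
 [ 0.4659 -0.3626  0.01  ]]
```

Request:
apply_moves --pt "0 0 0" --pt "3.4 0.8 4" --pt "3.4 0.8 4" --pt "0 0 2" --pt "0 0 0" --pt "0 0 0" --twist '[-0.13, 0, 0, 0, 0, 0]'

```text
t: 8.38
tool_pos: [0.5419, -0.2497, 0.1727]
orientation: [3.13, 0.253, 0.003]
force: [0.6, -1.2, 1.1]
opening: 0.05
gripper_force: 0.0
```

```bash
python3 - <<'E'
from h import *
np.set_printoptions(precision=4,suppress=True)
c=cam('wrist');save(c,'w4');s=robot.read_state();print(s['tool_pos'],s['orientation'],s['opening'])
np.save('w4.npy',np.r_[c['R'].ravel(),c['t']])
E
```

```text
[ 0.5421 -0.25    0.1732] [3.1294 0.2521 0.0045] 0.049494303553389414
```

View pics/w4.png

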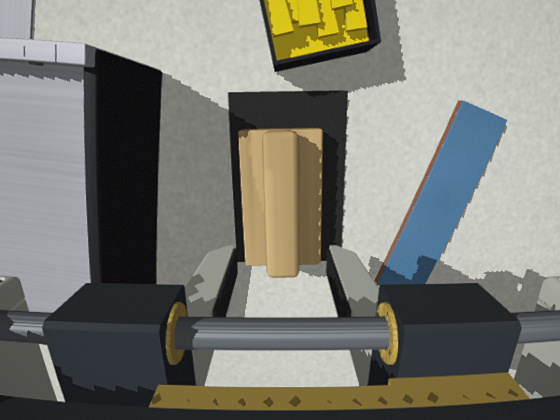

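The wrist view now shows the rib top from (264–297,131) to (267–300,277), roughly centred between the fingers. I'll triangulate it against the previous picture.

```bash
python3 - <<'E'
from h import *
np.set_printoptions(precision=4,suppress=True)
c=cam('wrist');s=robot.read_state()
Rt=Ro.from_rotvec(s['orientation']).as_matrix();pt=np.array(s['tool_pos'])
Rc=c['R']@Rt; tc=c['R']@pt+c['t']
R3=Ro.from_rotvec([-3.1407,-.0509,-.0001]).as_matrix();c3=dict(c);c3['R']=Rc@R3.T;c3['t']=tc-c3['R']@np.array([.4723,-.2433,.2706])
w=tri(c3,[[268,60],[293,58],[308,178],[282,180]],c,[[264,131],[297,131],[300,277],[267,277]]);print(w,w.mean(0))
m=w[:,:2];d=(m[0]+m[1]-m[2]-m[3])/2;print('yaw',np.degrees(np.arctan2(d[1],d[0])),np.linalg.norm(d))
z=onz(c,[[264,131],[297,131],[300,277],[267,277]],.054);print(z,z.mean(0))
E
```

```text
[[ 0.6041 -0.2255  0.0476  0.0014]
 [ 0.608  -0.2518  0.0417  0.0018]
 [ 0.481  -0.2753  0.0487  0.0045]
 [ 0.4781 -0.2457  0.052   0.0041]] [ 0.5428 -0.2496  0.0475  0.003 ]
yaw 9.797676818003033 0.12836763741133514
[[ 0.6045 -0.2265  0.054 ]
 [ 0.6086 -0.252   0.054 ]
 [ 0.4841 -0.2768  0.054 ]
 [ 0.4794 -0.2477  0.054 ]] [ 0.5442 -0.2507  0.054 ]
```

Request:
apply_moves --pt "0.1 0 4" --pt "0 0 4" --pt "0 0 2.8" --pt "0 0 1.0" --pt "0 0 0" --pt "0 0 0" --twist '[-0.02, 0, 0, 0, 0, 0]'

```text
t: 9.22
tool_pos: [0.5438, -0.2501, 0.0548]
orientation: [3.127, 0.283, 0.004]
force: [-0.0, -0.3, 0.7]
opening: 0.0501
gripper_force: 0.0
```

Request:
apply_moves --pt "0 0 0" --pt "0 0 0" --pt "0 0 0" --pt "0 0 0" --twist '[0, 0, 0, 0]' --gripper 1.5 --squeeze 45

```text
t: 9.72
tool_pos: [0.5429, -0.2496, 0.0532]
orientation: [3.128, 0.284, 0.001]
force: [-0.5, -0.1, 4.5]
opening: 0.0297
gripper_force: 45.0
```

Request:
apply_moves --pt "0 0 -3" --pt "0 0 -4.5" --pt "0 0 -4.5" --pt "0 0 -4.2" --pt "0.46 -5.3 0" --pt "0.46 -5.3 0" --pt "0.46 -5.3 0" --pt "0.46 -5.3 0" --twist '[0, 0, 0, 0.149, 0, 0, 0, 0]'

```text
t: 10.72
tool_pos: [0.5537, -0.0352, 0.214]
orientation: [-3.141, -0.05, 0.002]
force: [1.3, 0.4, -1.2]
opening: 0.0297
gripper_force: 45.0
```

Request:
apply_moves --pt "0 0 2" --pt "0 0 2" --pt "0 0 0" --pt "0 0 0" --twist '[0, 0, 0, 0]'

```text
t: 11.22
tool_pos: [0.5541, -0.0381, 0.1744]
orientation: [3.141, 0.047, -0.001]
force: [0.0, -0.0, -1.8]
opening: 0.0296
gripper_force: 45.0
```

```bash
python3 - <<'E'
from h import *
np.set_printoptions(precision=4,suppress=True)
c=cam('wrist');save(c,'w5');s=robot.read_state();print(s['tool_pos'],s['orientation'],s['opening'])
S=cam('side')
im=np.hstack([c['frame'][:,100:460],S['frame'][130:410,130:420].repeat(1,0) if 0 else cv2.resize(S['frame'][170:380,160:400],(440,385))[:420] if 0 else np.vstack([cv2.resize(S['frame'][160:390,160:400],(438,420))])])
cv2.imwrite('pics/w5c.png',im[:,:,::-1])
E
```

```text
[ 0.5545 -0.038   0.1751] [3.141  0.0475 0.0008] 0.0297031792855363
```

View pics/w5c.png

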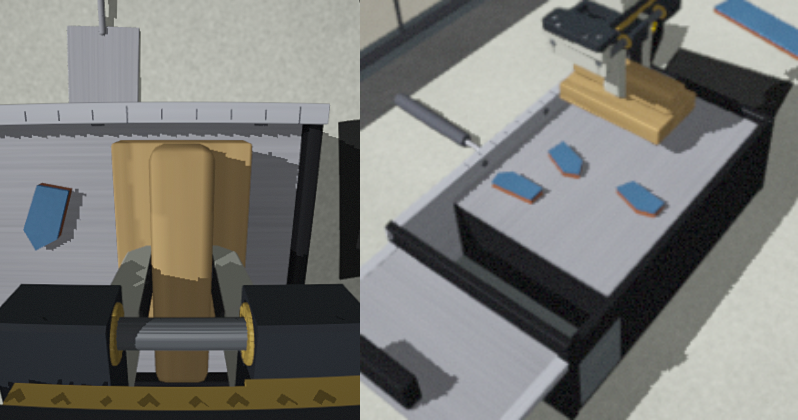

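The wrist view shows the block level over the deck, square to the fence, and the chips are clear ahead of it. The side view confirms this.

Request:
apply_moves --pt "0 0 1.2" --pt "0 0 0.9" --pt "0 0 0.1" --pt "0 0 0" --twist '[0, 0, 0, 0]'

```text
t: 11.82
tool_pos: [0.5541, -0.0368, 0.1524]
orientation: [-3.141, -0.05, 0.001]
force: [-0.7, -0.1, -1.1]
opening: 0.0298
gripper_force: 45.0
```

Request:
apply_moves --pt "0 0 0.1" --pt "0 0 0.1" --pt "0 0 0" --twist '[0, 0, 0]'

```text
t: 12.2
tool_pos: [0.5542, -0.0369, 0.1507]
orientation: [-3.141, -0.05, -0.0]
force: [-0.5, 0.4, -2.4]
opening: 0.0295
gripper_force: 45.0
```

Request:
apply_moves --pt "0 0 0.1" --pt "0 0 0" --twist '[0, 0]'

```text
t: 12.45
tool_pos: [0.5544, -0.0369, 0.1502]
orientation: [3.141, 0.05, 0.001]
force: [-1.9, 1.1, 3.4]
opening: 0.0298
gripper_force: 45.0
```

Request:
apply_moves --pt "0 0 0.1" --pt "0 0 0" --twist '[0, 0]'

```text
t: 12.7
tool_pos: [0.5544, -0.0369, 0.1502]
orientation: [3.141, 0.05, 0.001]
force: [-6.4, 2.4, 10.3]
opening: 0.0299
gripper_force: 45.0
```

Request:
apply_moves --pt "0 -1 -0.1" --pt "0 -1.4 0" --pt "0 -1.4 0" --pt "0 -1.4 0" --pt "0 -1.4 0" --pt "0 -1.4 0" --pt "0 -1.4 0" --pt "0 -1.4 0" --twist '[0, 0, 0, 0, 0, 0, 0, 0]'

```text
t: 13.7
tool_pos: [0.5511, 0.0718, 0.1502]
orientation: [3.14, 0.05, 0.002]
force: [-0.5, -5.8, 6.7]
opening: 0.0293
gripper_force: 45.0
```

```bash
cat > ch.py <<'E'
from h import *
np.set_printoptions(precision=4,suppress=True)
import sys
e=np.array([.9995,.0323]);ey=np.array([-.0323,.9995]);o=np.array([.5244,.0322])
def chips(n,z=.109):
    c=cam(n);h=cv2.cvtColor(c['frame'],cv2.COLOR_RGB2HSV); m=cv2.inRange(h,(95,90,30),(125,255,255))
    for k in cv2.findContours(m,cv2.RETR_EXTERNAL,cv2.CHAIN_APPROX_NONE)[0]:
        if cv2.contourArea(k)>15:
            w=onz(c,k[:,0].astype(float),z)[:,:2]-o; r=cv2.minAreaRect(np.float32(w*1000)); w=w@np.c_[e,ey]
            print(n,'x',w[:,0].min().round(3),w[:,0].max().round(3),'y',w[:,1].min().round(3),w[:,1].max().round(3),np.round(r[1]))
    return c
for n in sys.argv[1:]: save(chips(n),n+'_last')
s=robot.read_state();p=np.array(s['tool_pos']);q=p[:2]-o
print('tcp st',q@e,q@ey,p[2],np.degrees(2*np.arctan2(s['orientation'][1],s['orientation'][0])),s['opening'],s['force'],s['t'])
E
python3 ch.py side
```

```text
side x -0.079 -0.04 y 0.014 0.059 [47. 24.]
side x 0.011 0.085 y 0.077 0.122 [72. 44.]
side x -0.12 0.053 y -0.344 -0.273 [ 41. 171.]
tcp st 0.02787643481749642 0.0404335698954714 0.1501781938336134 -358.120366876991 0.02980795444361588 [0.3783 0.2594 6.2397] 13.75
```

Request:
apply_moves --pt "0 -1.2 0" --pt "0 -1.2 0" --pt "0 -1.2 0" --pt "0 -1.2 0" --pt "0 -1 0" --pt "0 -1 0" --pt "0 0 0" --pt "0 0 0" --twist '[0, 0, 0, 0, 0, 0, 0, 0]'

```text
t: 14.75
tool_pos: [0.5487, 0.1408, 0.1502]
orientation: [-3.14, -0.052, -0.002]
force: [-0.2, 1.9, 6.0]
opening: 0.0299
gripper_force: 45.0
```

```bash
python3 ch.py side wrist
```

```text
side x -0.079 -0.04 y 0.015 0.058 [45. 24.]
side x -0.12 0.053 y -0.344 -0.271 [ 41. 171.]
tcp st 0.02777629145731571 0.10782482567989954 0.15022545471622487 -358.1139306444365 0.029213114584254664 [0.2266 0.8589 6.0454] 14.85
```

Request:
apply_moves --pt "0 0.5 -1" --pt "0 0 -3" --pt "0 4.4 0" --pt "0 4.4 0" --pt "0 4.4 0" --pt "-2.8 4.1 0" --pt "-2.9 0 0" --pt "0 0 0" --twist '[0, 0, 0, 0, 0, 0, 0, 0]'

```text
t: 15.85
tool_pos: [0.4955, -0.0408, 0.189]
orientation: [-3.14, -0.048, 0.003]
force: [-0.2, 0.1, -2.2]
opening: 0.03
gripper_force: 45.0
```

```bash
python3 ch.py side top wrist
```

```text
side x -0.079 -0.04 y 0.015 0.058 [45. 24.]
side x -0.12 0.037 y -0.34 -0.271 [ 41. 160.]
top x -0.08 0.099 y -0.448 -0.374 [ 42. 179.]
wrist x -0.077 -0.038 y 0.012 0.058 [48. 25.]
tcp st -0.028947628916883565 -0.07156291204953984 0.18980974404921855 -358.14683702789455 0.029746207892710902 [ 0.1797  0.0183 -1.9972] 16.0
```

Lowering for pass 2.

Request:
apply_moves --pt "0 0 2" --pt "0 0 1.5" --pt "0 0 0.4" --pt "0 0 0" --twist '[0, 0, 0, 0]'

```text
t: 16.5
tool_pos: [0.4975, -0.0404, 0.1506]
orientation: [-3.141, -0.051, 0.001]
force: [0.9, -0.1, -2.4]
opening: 0.0299
gripper_force: 45.0
```

Request:
apply_moves --pt "0 0 0.1" --pt "0 0 0" --twist '[0, 0]'

```text
t: 16.75
tool_pos: [0.4977, -0.0405, 0.1502]
orientation: [-3.141, -0.05, -0.001]
force: [-1.1, 2.5, 3.5]
opening: 0.0298
gripper_force: 45.0
```

Request:
apply_moves --pt "0 -1 0" --pt "0 -1.4 0" --pt "0 -1.4 0" --pt "0 -1.4 0" --pt "0 -1.4 0" --pt "0 -1.4 0" --pt "0 -1.4 0" --pt "0 -1.4 0" --twist '[0, 0, 0, 0, 0, 0, 0, 0]'

```text
t: 17.75
tool_pos: [0.4941, 0.0682, 0.1502]
orientation: [3.14, 0.051, 0.002]
force: [0.3, -5.4, 5.8]
opening: 0.0299
gripper_force: 45.0
```

Request:
apply_moves --pt "0 -1.2 0" --pt "0 -1.2 0" --pt "0 -1.2 0" --pt "0 -1.2 0" --pt "0 -1 0" --pt "0 -1.2 0" --pt "0 0 0" --pt "0 0 0" --twist '[0, 0, 0, 0, 0, 0, 0, 0]'

```text
t: 18.75
tool_pos: [0.4916, 0.1392, 0.1502]
orientation: [-3.139, -0.052, -0.001]
force: [0.5, 1.7, 4.7]
opening: 0.0299
gripper_force: 45.0
```

```bash
python3 ch.py side wrist
```

```text
side x -0.117 0.055 y -0.365 -0.294 [ 41. 170.]
tcp st -0.02932690947445979 0.1079969869472214 0.15022510854550045 -358.11355707637875 0.02999421656713541 [0.3596 2.5516 5.7687] 18.85
```

Request:
apply_moves --pt "0 0.4 -1" --pt "0 0 -4" --pt "0 3 -5" --pt "0 4 -4" --pt "0 4 0" --pt "0 0 0" --pt "0 0 0" --twist '[0, 0, 0, 0, 0, 0, 0]'

```text
t: 19.73
tool_pos: [0.4947, 0.0238, 0.289]
orientation: [-3.14, -0.049, 0.002]
force: [-0.5, -0.2, -2.3]
opening: 0.0304
gripper_force: 45.0
```

```bash
python3 ch.py side wrist top; cp pics/wrist_last.png pics/w6.png
```

```text
side x -0.117 0.055 y -0.366 -0.294 [ 41. 171.]
top x -0.075 0.104 y -0.47 -0.398 [ 41. 179.]
tcp st -0.029721192868325898 -0.006898809206695873 0.2890582707519898 -358.1013075783003 0.029900475035958576 [-0.6593  0.2173 -2.1365] 19.875
```

View pics/w6.png

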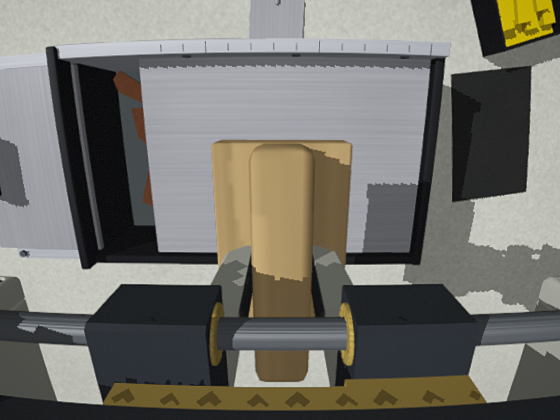

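The deck is clear: the wrist view shows all 3 chips in the bin, at about (128,85), (139,125) and (150,190). Next I'll return the block to the mat.

Request:
apply_moves --pt "1 5.6 0" --pt "1 5.6 0" --pt "1 5.6 0" --pt "1 5.6 0" --pt "1 5.6 0" --pt "0 0 0" --pt "0 0 4" --pt "0 0 4.5" --twist '[0, 0, 0, 0, 0, -0.144, 0, 0]'

```text
t: 20.88
tool_pos: [0.5551, -0.2545, 0.2041]
orientation: [3.129, 0.277, 0.002]
force: [0.6, -0.3, -2.6]
opening: 0.03
gripper_force: 45.0
```

Request:
apply_moves --pt "0 0 4.5" --pt "0 0 4.5" --pt "0 0 3" --pt "0 0 1.5" --pt "0 0 0" --pt "0 0 0" --twist '[0, 0, 0, 0, 0, 0]'

```text
t: 21.62
tool_pos: [0.5554, -0.2554, 0.0714]
orientation: [3.128, 0.276, 0.003]
force: [-0.4, -0.9, -1.6]
opening: 0.0298
gripper_force: 45.0
```

Request:
apply_moves --pt "0 0 1.2" --pt "0 0 0.5" --pt "0 0 0.1" --pt "0 0 0" --twist '[0, 0, 0, 0]'

```text
t: 22.12
tool_pos: [0.5542, -0.255, 0.053]
orientation: [3.129, 0.276, -0.0]
force: [-6.2, 3.2, 11.1]
opening: 0.0294
gripper_force: 45.0
```

Request:
apply_moves --pt "0 0 0.1" --pt "0 0 0" --twist '[0, 0]'

```text
t: 22.38
tool_pos: [0.5542, -0.2551, 0.053]
orientation: [3.129, 0.276, -0.0]
force: [-10.4, 5.5, 19.8]
opening: 0.0297
gripper_force: 45.0
```

Request:
apply_moves --pt "0 0 -0.1" --pt "0 0 0" --pt "0 0 0" --pt "0 0 -3" --pt "0 0 -6" --pt "0 0 -6" --pt "0 0 -6" --pt "0 0 0" --twist '[0, 0, 0, 0, 0, 0, 0, 0.144]' --gripper 5

```text
t: 23.38
tool_pos: [0.5569, -0.2565, 0.2692]
orientation: [3.135, 0.046, 0.016]
force: [0.8, 0.5, -0.4]
opening: 0.0502
gripper_force: 0.0
```

Request:
apply_moves --pt "-0.2 -6 0" --pt "-0.2 -6 0" --pt "-0.2 -6 0" --pt "-0.2 -6 0" --pt "-0.2 -6 0" --pt "-0.2 -6 0" --pt "-0.2 -6 0" --pt "-0.2 -6 0" --twist '[0, 0, 0, 0, 0, 0, 0, 0]' --gripper 3.4

```text
t: 24.38
tool_pos: [0.5225, 0.2262, 0.2616]
orientation: [-3.141, -0.05, -0.001]
force: [0.9, 0.1, -0.1]
opening: 0.034
gripper_force: 0.0
```

Request:
apply_moves --pt "-0.2 -6 0" --pt "-0.2 -6 0" --pt "0 0 0" --pt "0 0 0" --twist '[0, 0, 0, 0]'

```text
t: 24.88
tool_pos: [0.515, 0.3438, 0.2611]
orientation: [3.14, 0.051, -0.001]
force: [-0.6, -0.6, -0.8]
opening: 0.034
gripper_force: 0.0
```

```bash
python3 ch.py wrist top; python3 - <<'E'
import cv2,numpy as np
a=cv2.imread('pics/wrist_last.png');t=cv2.imread('pics/top_last.png')[190:310,130:440]
im=np.zeros((590,620,3),np.uint8);im[:350,:560]=a[:350];im[350:,:]=cv2.resize(t,(620,240));cv2.imwrite('pics/w7c.png',im)
E
```

```text
top x -0.075 0.104 y -0.47 -0.398 [ 41. 178.]
tcp st 0.0011100653081190376 0.310752275868689 0.26154970871158884 1.745984937895716 0.03394316705857545 [ 0.499  -0.0093  0.0502] 24.975
```

View pics/w7c.png

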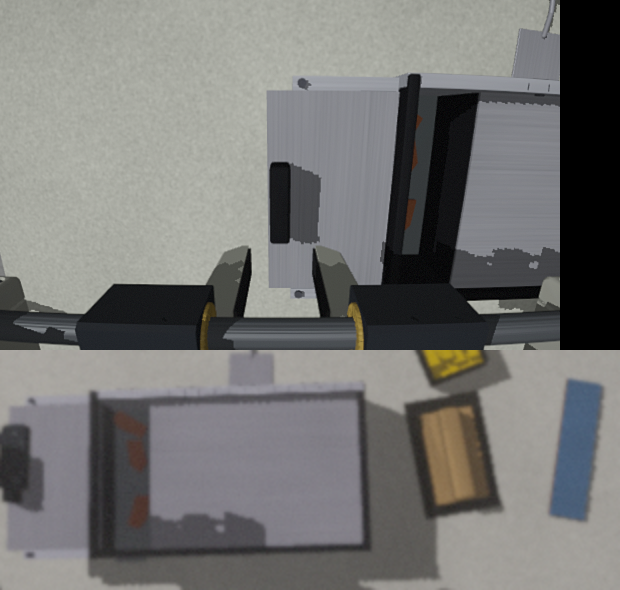

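The grip is at columns 271–290 with the shutter open. The chips are in the bin, the block is flat on its mat, and the tile was moved aside and will be measured again.

Request:
apply_moves --pt "-0.1 -0.2 4" --pt "0 0 4.5" --pt "0 0 3.5" --pt "0 0 1" --pt "0 0 0" --twist '[0, 0, 0, 0, 0]'

```text
t: 25.6
tool_pos: [0.5144, 0.3452, 0.132]
orientation: [3.141, 0.048, -0.0]
force: [-0.0, -0.1, -0.2]
opening: 0.0343
gripper_force: 0.0
```

Request:
apply_moves --pt "0 0 0" --pt "0 0 0" --pt "0 0 0" --pt "0 0 0" --twist '[0, 0, 0, 0]' --gripper 0.5 --squeeze 30

```text
t: 26.1
tool_pos: [0.5153, 0.3454, 0.1337]
orientation: [3.141, 0.049, 0.004]
force: [-0.6, -6.1, 6.5]
opening: 0.0176
gripper_force: 30.0
```

Request:
apply_moves --pt "0 1.0 0" --pt "0 1.2 0" --pt "0 1.2 0" --pt "0 1.2 0" --pt "0 1.0 0" --pt "0 0.8 0" --pt "0 0.4 0" --pt "0 0 0" --twist '[0, 0, 0, 0, 0, 0, 0, 0]'

```text
t: 27.1
tool_pos: [0.5173, 0.2793, 0.1337]
orientation: [-3.138, -0.05, -0.005]
force: [0.5, 6.1, 5.4]
opening: 0.0182
gripper_force: 30.0
```

Request:
apply_moves --pt "0 0.3 0" --pt "0 0 0" --pt "0 0 0" --twist '[0, 0, 0]'

```text
t: 27.48
tool_pos: [0.5173, 0.2792, 0.1338]
orientation: [-3.133, -0.052, -0.007]
force: [2.1, 19.3, 0.3]
opening: 0.018
gripper_force: 30.1
```

Request:
apply_moves --pt "0 -0.3 0" --pt "0 0 0" --pt "0 0 0" --pt "0 0 -4" --pt "0 0 -5" --pt "0 0 -5" --pt "-0.5 5.8 0" --pt "-0.5 5.8 0" --twist '[0, 0, 0, 0, 0, 0, 0, 0]' --gripper 3.0

```text
t: 28.48
tool_pos: [0.51, 0.1606, 0.2725]
orientation: [3.141, 0.052, 0.003]
force: [0.4, 0.5, -0.5]
opening: 0.0297
gripper_force: 0.0
```

Request:
apply_moves --pt "-0.5 5.8 0" --pt "-0.5 5.8 0" --pt "-0.5 5.8 0" --pt "-0.5 5.8 0" --pt "-0.5 5.8 0" --pt "-0.5 5.8 0" --pt "-0.5 5.8 0" --pt "-0.5 5.8 0" --twist '[0, 0, 0, 0, 0, 0, 0, 0]'

```text
t: 29.48
tool_pos: [0.4839, -0.3054, 0.2716]
orientation: [3.141, 0.049, -0.0]
force: [0.2, 0.5, -0.5]
opening: 0.0297
gripper_force: 0.0
```

Request:
apply_moves --pt "-0.5 5.8 0" --pt "-0.5 5.8 0" --pt "0 0 0" --pt "0 0 0" --pt "0 0 0" --twist '[0, 0, 0.18, 0, 0]' --gripper 7.5

```text
t: 30.1
tool_pos: [0.4783, -0.419, 0.2717]
orientation: [-3.133, 0.226, 0.0]
force: [0.4, -0.1, -0.1]
opening: 0.0734
gripper_force: 0.0
```

```bash
cat > tl.py <<'E'
from h import *
np.set_printoptions(precision=4,suppress=True)
s=robot.read_state();print(s['tool_pos'],'phi',np.degrees(2*np.arctan2(s['orientation'][1],s['orientation'][0])),s['t'])
for n in('wrist','top','side'):
    c=cam(n);save(c,n+'_t');h=cv2.cvtColor(c['frame'],cv2.COLOR_RGB2HSV); m=cv2.inRange(h,(95,90,30),(125,255,255))
    ks=cv2.findContours(m,cv2.RETR_EXTERNAL,cv2.CHAIN_APPROX_NONE)[0]
    if not ks: continue
    k=max(ks,key=cv2.contourArea)
    for z in(0,.01,.02):
        w=onz(c,k[:,0].astype(float),z)[:,:2]; r=cv2.minAreaRect(np.float32(w*1000)); print(n,z,np.round(r[0],1),np.round(r[1],1),round(r[2],1))
    print(cv2.boundingRect(k))
E
python3 tl.py
```

```text
[ 0.4783 -0.419   0.2717] phi 351.75230773769135 30.1
wrist 0 [ 563.7 -432.1] [ 50.4 203. ] 80.0
wrist 0.01 [ 563.6 -432.1] [ 49.2 198.1] 80.0
wrist 0.02 [ 563.4 -432.1] [ 47.9 193.2] 80.0
(260, 16, 47, 173)
top 0 [ 564.9 -431.9] [ 44.5 194.1] 79.6
top 0.01 [ 563.8 -429.2] [ 44.1 192.7] 79.6
top 0.02 [ 562.7 -426.5] [ 43.8 191.2] 79.6
(406, 206, 24, 66)
side 0 [ 568.1 -442. ] [ 48.1 200.3] 79.8
side 0.01 [ 562.3 -428.8] [ 47.4 197.6] 79.8
side 0.02 [ 556.5 -415.7] [ 46.7 194.8] 79.8
(358, 153, 67, 39)
```

Request:
apply_moves --pt "0 0 0" --pt "4.3 -0.15 3" --pt "4.3 -0.15 3" --pt "0 0 5" --pt "0 0 5" --pt "0 0 5" --pt "0 0 2" --pt "0 0 0" --twist '[0.03, 0, 0, 0, 0, 0, 0, 0]'

```text
t: 31.25
tool_pos: [0.5628, -0.431, 0.0404]
orientation: [-3.127, 0.279, 0.004]
force: [0.3, -0.3, 1.2]
opening: 0.0748
gripper_force: 0.0
```

```bash
python3 tl.py
```

```text
[ 0.5628 -0.431   0.0404] phi 349.7863814133436 31.25
wrist 0 [ 588.7 -436.5] [ 52.1 150.4] 79.9
wrist 0.01 [ 591.6 -437. ] [ 49.2 142.1] 79.9
wrist 0.02 [ 594.5 -437.5] [ 46.3 133.8] 79.9
(233, 68, 99, 250)
top 0 [ 639.5 -445.7] [44.5 42.1] 80.2
top 0.01 [ 637.9 -442.9] [44.1 41.8] 80.2
top 0.02 [ 636.2 -440.1] [43.8 41.5] 80.2
(413, 206, 17, 15)
side 0 [ 534.3 -436.6] [ 50.1 132.3] 80.4
side 0.01 [ 529.  -423.5] [ 49.4 130.5] 80.4
side 0.02 [ 523.6 -410.4] [ 48.7 128.6] 80.4
(385, 163, 40, 29)
```

Request:
apply_moves --pt "0 0 0.9" --pt "0 0 0.3" --pt "0 0 0" --twist '[0, 0, 0]'

```text
t: 31.78
tool_pos: [0.5633, -0.4316, 0.0293]
orientation: [-3.129, 0.28, 0.001]
force: [-0.6, 0.0, -0.7]
opening: 0.0753
gripper_force: 0.0
```

Request:
apply_moves --pt "0 0 0" --pt "0 0 0" --pt "0 0 0" --pt "0 0 0" --pt "0 0 0" --twist '[0, 0, 0, 0, 0]' --gripper 3 --squeeze 45

```text
t: 32.4
tool_pos: [0.5636, -0.4318, 0.0298]
orientation: [3.129, -0.279, 0.0]
force: [-0.1, -0.5, 0.8]
opening: 0.0492
gripper_force: 45.0
```

Request:
apply_moves --pt "0 0 -2" --pt "0 0 -4" --pt "0 0 -4" --pt "0 0 -4" --pt "0 0 -4" --pt "0 0 -4" --pt "0 0 -2" --pt "0 0 0" --twist '[0, 0, 0, 0, 0, 0, 0, -0.1]'

```text
t: 33.4
tool_pos: [0.5642, -0.4324, 0.2729]
orientation: [3.137, -0.12, 0.005]
force: [0.1, 0.0, -4.3]
opening: 0.0495
gripper_force: 45.0
```

Request:
apply_moves --pt "0 0 0" --pt "0 0 0" --pt "0 0 0" --pt "0 0 0" --pt "0 0 0" --pt "0 0 0" --pt "0 0 0" --pt "0 0 0" --twist '[-0.17, -0.17, -0.17, -0.17, -0.17, -0.17, -0.17, -0.17]'

```text
t: 34.4
tool_pos: [0.5632, -0.4315, 0.2688]
orientation: [-2.512, -1.884, 0.001]
force: [0.4, -0.3, -1.9]
opening: 0.0489
gripper_force: 45.0
```

Request:
apply_moves --pt "0 0 0" --pt "0 0 0" --pt "4 0.2 0" --pt "4 0.2 0" --pt "4 0.2 0" --pt "4 0.2 0" --pt "4 0.2 0" --pt "4 0.2 0" --twist '[-0.17, -0.151, 0, 0, 0, 0, 0, 0]'

```text
t: 35.4
tool_pos: [0.5673, -0.19, 0.2691]
orientation: [-2.185, -2.256, 0.001]
force: [0.0, -0.3, -1.9]
opening: 0.049
gripper_force: 45.0
```

Request:
apply_moves --pt "4 0.1 0" --pt "4 0.1 0" --pt "4 0.1 0" --pt "4 0.1 0" --pt "4 0.1 0" --pt "1.5 0 0" --pt "0 0 0" --pt "0 0 0" --twist '[0, 0, 0, 0, 0, 0, 0, 0]'

```text
t: 36.4
tool_pos: [0.5659, 0.0224, 0.2695]
orientation: [2.186, 2.256, -0.001]
force: [0.7, -0.5, -3.0]
opening: 0.0489
gripper_force: 45.0
```

```bash
python3 ch.py side wrist; python3 - <<'E'
import cv2,numpy as np
a=cv2.imread('pics/wrist_last.png');t=cv2.imread('pics/side_last.png')
cv2.imwrite('pics/w8c.png',np.hstack([a[:,100:460],t[:,130:530]]))
E
```

```text
side x 0.126 0.193 y -0.226 -0.029 [ 66. 199.]
side x 0.126 0.165 y -0.276 -0.202 [39. 70.]
wrist x -0.005 0.087 y -0.24 -0.188 [92. 52.]
wrist x -0.006 0.087 y -0.144 0.107 [ 94. 251.]
tcp st 0.04124705657148087 -0.011309912597591195 0.26956023765075526 91.74640146757682 0.04949663891698038 [-0.1718  0.5277 -2.4161] 36.5
```

View pics/w8c.png

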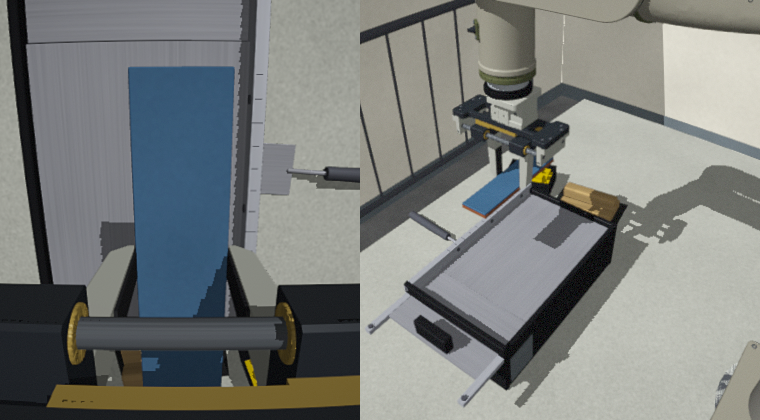

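The side view shows the tile held level above the deck, the shutter shut and the block on its mat. The wrist view shows the tile parallel to the fence. Lowering it.

Request:
apply_moves --pt "0 0 3" --pt "0 0 4" --pt "0 0 4" --pt "0 0 2" --pt "0 0 0.6" --pt "0 0 0" --pt "0 0 0" --twist '[0, 0, 0, 0, 0, 0, 0]'

```text
t: 37.38
tool_pos: [0.5672, 0.0234, 0.1356]
orientation: [2.184, 2.255, 0.003]
force: [0.2, -0.3, -2.5]
opening: 0.0491
gripper_force: 45.0
```

Request:
apply_moves --pt "0 0 0.2" --pt "0 0 0" --pt "0 0 0" --twist '[0, 0, 0]'

```text
t: 37.75
tool_pos: [0.566, 0.0236, 0.1318]
orientation: [2.185, 2.257, 0.0]
force: [-0.7, -0.3, -1.6]
opening: 0.0494
gripper_force: 45.0
```

Request:
apply_moves --pt "0 0 0.2" --pt "0 0 0" --pt "0 0 0" --twist '[0, 0, 0]'

```text
t: 38.12
tool_pos: [0.5661, 0.0235, 0.1298]
orientation: [2.185, 2.256, 0.0]
force: [-0.0, -0.3, -2.2]
opening: 0.0492
gripper_force: 45.0
```

Request:
apply_moves --pt "0 0 0.1" --pt "0 0 0" --pt "0 0 0" --twist '[0, 0, 0]'

```text
t: 38.5
tool_pos: [0.5661, 0.0235, 0.1297]
orientation: [2.185, 2.256, 0.0]
force: [-3.1, 0.1, 6.5]
opening: 0.0492
gripper_force: 45.0
```

Request:
apply_moves --pt "0 0 -0.1" --pt "0 0 0" --pt "0 0 0" --pt "0 0 -2" --pt "0 0 -4" --pt "0 0 0" --pt "0 0 0" --pt "0 0 0" --twist '[0, 0, 0, 0, 0, 0, 0.17, 0.17]' --gripper 6.0

```text
t: 39.5
tool_pos: [0.5659, 0.0235, 0.1901]
orientation: [2.541, 1.847, 0.0]
force: [0.5, 0.1, -0.6]
opening: 0.0599
gripper_force: 0.0
```

Request:
apply_moves --pt "0 0 0" --pt "0 0 0" --pt "0 0 0" --pt "0 0 0" --pt "0 0 0" --pt "0 0 0" --pt "0 0 0" --pt "0 0 0" --twist '[0.17, 0.17, 0.17, 0.17, 0.17, 0.17, 0.17, 0.04]' --gripper 9.3

```text
t: 40.5
tool_pos: [0.5659, 0.0235, 0.1899]
orientation: [-3.141, -0.046, 0.0]
force: [1.2, -0.2, 0.1]
opening: 0.0929
gripper_force: 0.0
```

Request:
apply_moves --pt "-2.6 0 0" --pt "-2.5 0 0" --pt "0 0 0" --pt "0 0 0" --twist '[0, 0, 0, 0]'

```text
t: 41.0
tool_pos: [0.5157, 0.0218, 0.1901]
orientation: [3.141, 0.051, 0.002]
force: [0.5, 0.3, -0.1]
opening: 0.0931
gripper_force: 0.0
```

```bash
python3 ch.py side wrist;cp pics/wrist_last.png pics/w9.png
```

```text
side x 0.016 0.066 y -0.023 0.091 [ 49. 115.]
side x 0.016 0.056 y -0.109 -0.012 [39. 97.]
wrist x 0.016 0.066 y -0.109 0.09 [ 50. 199.]
tcp st -0.008953190979326531 -0.01008787365343515 0.18990216772707247 1.8773071335962601 0.0929114908958272 [0.0341 0.2832 0.4781] 41.1
```

View pics/w9.png

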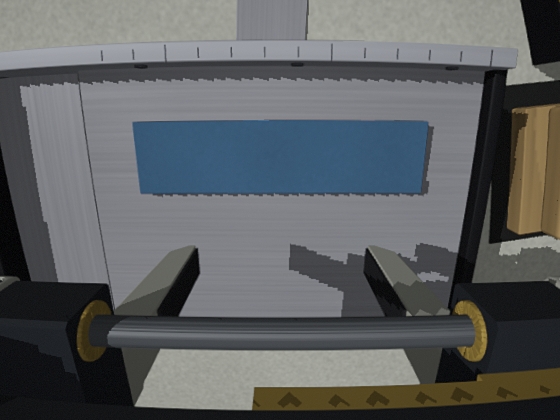

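The tile lies flat on the cleared deck and parallel to the fence, spanning station x 16 to 66 mm. I'll lower the open fingers in front of it and push.

Request:
apply_moves --pt "0 0 3" --pt "0 0 2.5" --pt "0 0 0.7" --pt "0 0 0" --pt "1 0 0" --pt "1 0 0" --pt "0.8 0 0" --pt "0.8 0 0" --twist '[0, 0, 0, 0, 0, 0, 0, 0]'

```text
t: 42.1
tool_pos: [0.5515, 0.0231, 0.1279]
orientation: [3.141, 0.052, -0.0]
force: [-3.7, -0.5, 4.2]
opening: 0.0929
gripper_force: 1.8
```

Request:
apply_moves --pt "0.5 0 0" --pt "0.5 0 0" --pt "0.3 0 0" --pt "0.2 0 0" --pt "0 0 0" --twist '[0, 0, 0, 0, 0]'

```text
t: 42.72
tool_pos: [0.5662, 0.0235, 0.1276]
orientation: [-3.141, -0.051, -0.001]
force: [-1.0, 0.4, -0.5]
opening: 0.0931
gripper_force: 0.2
```

```bash
python3 ch.py wrist
```

```text
wrist x 0.05 0.099 y -0.109 0.091 [ 49. 200.]
tcp st 0.04151715426733373 -0.010003858219791608 0.1275887799982616 -358.12176859752435 0.09334339591531224 [-0.2658  0.8534  0.0902] 42.775
```

Nearly touching, so I'll press gently until a contact force builds.

Request:
apply_moves --pt "0.2 0 0" --pt "0 0 0" --pt "0 0 0" --twist '[0, 0, 0]'

```text
t: 43.15
tool_pos: [0.567, 0.0236, 0.1276]
orientation: [-3.141, -0.051, 0.003]
force: [-7.0, 0.4, 4.4]
opening: 0.0929
gripper_force: 3.5
```

Request:
apply_moves --pt "0.2 0 0" --pt "0 0 0" --pt "0 0 0" --twist '[0, 0, 0]'

```text
t: 43.52
tool_pos: [0.5673, 0.0237, 0.1275]
orientation: [-3.141, -0.051, 0.01]
force: [-18.1, -0.1, 12.5]
opening: 0.0931
gripper_force: 8.7
```

Request:
apply_moves --pt "-0.6 0 0" --pt "-1.5 0 0" --pt "0 0 -4" --pt "0 0 -5" --pt "-3 0 -5" --pt "0 0 0" --pt "0 0 0" --twist '[0, 0, 0, 0, 0, 0, 0]'

```text
t: 44.4
tool_pos: [0.5192, 0.022, 0.2676]
orientation: [3.141, 0.051, 0.002]
force: [0.1, -0.3, -0.5]
opening: 0.0931
gripper_force: 0.0
```

```bash
python3 ch.py wrist top side; python3 - <<'E'
import cv2,numpy as np
a=cv2.imread('pics/wrist_last.png');t=cv2.imread('pics/side_last.png')[130:420,120:440]
im=np.zeros((590,560,3),np.uint8);im[:290]=a[:290];im[290:,:331]=cv2.resize(t,(331,300));cv2.imwrite('pics/w10c.png',im)
E
```

```text
wrist x 0.051 0.101 y -0.109 0.091 [ 50. 200.]
top x 0.064 0.097 y -0.106 -0.066 [40. 32.]
side x 0.051 0.102 y -0.11 0.091 [ 50. 201.]
tcp st -0.006267027572396731 -0.009981098644042485 0.2657109928667217 -358.12220582271584 0.0930717666469353 [-0.4116 -0.878   0.1083] 44.55
```

View pics/w10c.png

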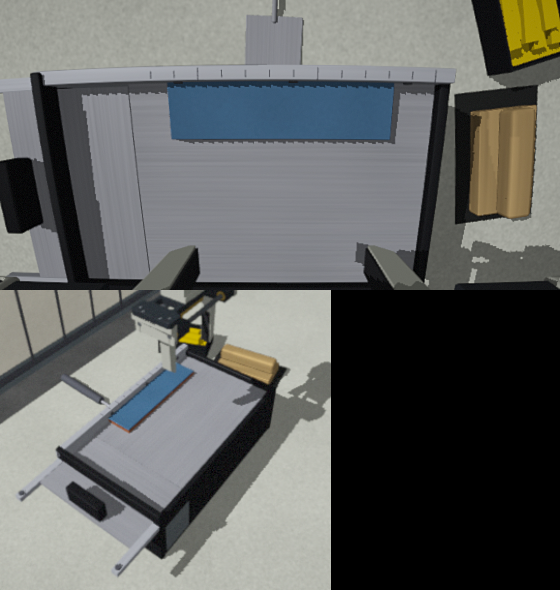

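The tile is snug along the fence, the shutter is shut, the block stands on its mat and the robot is clear of everything. Handing in.

```bash
python3 -c "
from plant import robot
print(robot.close_job())"
```

```text
the job is handed in; nothing more can be done
None
```

I handed the job in with all three chips in the bin, the shutter shut, the block on its mat and the tile flat and snug along the rear fence. The hand-in gave back no verdict.

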